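# Mesh a splined drive gear in the test stand and hold it home

## Task

Take the gear with the flat upright tang out of the wooden parts rack and fit its splined stem into the socket of the test stand, turning it until the splines mesh and sliding it in against the spring until its toothed disc sits flush on the socket. Finish while still holding it pressed fully home: the spring lifts it again as soon as you let go. Leave the other gear in the rack and do not disturb the bearing, carton, spray can or mug lying about.

Things in the scene. Friction and masses are not known exactly. Their poses are not given: they have to be found in the camera images.
- gear_center (a point): Loose steel drive gear, 160 to 240 g, upright in one of the two rack holes; point on its axis, half-way up its 82 mm height; z up along the axis. From the bottom: a splined stem 30 mm long, a toothed disc 59 mm in diameter and 12 mm thick (underside 11 mm below this point, top face 1 mm above), and a flat tang. A quarter turn gives the same spline fit.
- gear_tang (a point): Centre of the gear's flat tang, the place to grip: 34 mm wide along x, 14 mm thick along y, 40 mm high, standing up from the disc's top face (20 mm below this point); 21 mm above gear_center.
- gear_stem_tip (a point): Tip of the gear's stem, 41 mm below gear_center. The lowest 8 mm are a plain round nose of 15 mm diameter, tapered at the tip; the next 22 mm, up to the disc, carry four straight splines standing out along +x, -x, +y and -y, each 6 mm wide, 28 mm across opposite tips, on a 15 mm core.
- plain_gear_center (a point): The other gear, to be left in the rack: same disc and stem, but a low round hub (24 mm diameter, 18 mm high) and no tang. Point on its axis, 1 mm below the top face of its disc.
- rack: Fixed plywood parts rack, 90 mm (x) by 200 mm (y), 45 mm high; origin at the centre of its underside. Two round through holes, 33 mm diameter, at y = -62 and +62 mm; a gear hangs in each with its stem down the hole and its disc resting on the top face.
- stand: Fixed grey bench test stand: base plate 130 mm (x) by 120 mm (y), 16 mm thick, with a round dark housing 72 mm diameter up to 50 mm and on it the square steel spindle, 46 mm square, up to 85 mm above the table. Origin at the centre of its underside, on the spindle's axis.
- socket_mouth (a point): Centre of the socket's mouth in the spindle's top face, 85 mm above the table; z up; x and y along its four slots and square sides. Cross-shaped opening 35 mm deep: slots 9 mm wide, 31 mm end to end, core 18 mm. The spindle's turn varies; it is stiff (0.6 N m). Gear fully home: disc's underside on this face, gear_center 11 mm above this point.
- plunger (a joint): Brass spring plunger, 12 mm diameter, on the axis inside the socket, pushed down by the stem's tip. 0 = up (its top 18 mm below the mouth), grows as it is pressed down; reads about 0.012 m with the gear fully home. The spring pushes up with about 4 N at 0 and 8 N at home, more than the gear's weight.
- bearing_mid (a point): Loose bystander: steel bearing ring, 52 mm diameter, 15 mm high; point at its centre.
- carton_mid (a point): Loose bystander: cardboard carton 100 x 60 x 50 mm; point at its centre.
- can_mid (a point): Loose bystander: spray can, 52 mm diameter, 130 mm high; point half-way up.
- mug_mid (a point): Loose bystander: white mug, 76 mm diameter, 90 mm high; point half-way up.
There are look-alikes about, which are no part of the job. What is shaped like the part that bears gear_center but pink or turquoise is not meant.

How it is judged:
On the way:
1. the gear is lifted clear out of the rack, its stem's tip above the rack's top (height (world z) of gear_center above 0.09 m), for 0.2 s.
At the end, for the whole second after the job is handed in: The gear's stem is meshed in the socket and on its axis (within 3 mm, tilt under 0.06 rad), its disc within 2 mm of flush on the socket's face, the spring plunger pressed down by at least 9.8 mm, the gear at rest and the robot still bearing on it with more than 2 N (z of gear_center in the frame of socket_mouth between 0.0085 and 0.013 m and horizontal distance between gear_center and socket_mouth below 0.003 m and angle between gear_center's own z axis and vertical below 0.06 rad and value of joint plunger above 0.0098 m and contact force between the fingers and gear above 2 N and linear speed of gear below 0.01 m/s); the arm keeps its last pose, push and grip.
It fails at once if the other gear is pulled out of the rack or moved by more than 15 mm (distance of plain_gear_center from where it was at the start of the episode above 0.015 m).
It fails at once if the bearing, carton, spray can or mug is moved by more than 30 mm (distance of any of bearing_mid, carton_mid, can_mid, mug_mid from where it was at the start of the episode above 0.03 m).
It also fails if it takes over 45 s, if anything falls off the work surface, if the arm or the gripper's body presses on something with over 40 N, if the wrist force passes 120 N, or if a joint passes its speed limit or range.

## Robot

A 6-joint arm with a two-finger parallel gripper is mounted at the origin on the work surface. World frame = base frame: x ahead of the robot, y to its left, z up, the work surface at z = 0. Lengths are in m, angles in rad, forces in N, time in s.
With the tool pointing down it reaches from about 0.35 to 0.975 m from the base axis. Payload 4.9 kg.
Tool frame: the origin (TCP) lies at the very end of the fingers, on their centre line; the grasp point (between the pads) lies 19 mm behind it (pinch_z is the distance from the TCP to the grasp point, in m); z points along the fingers, y is the line along which they close (so a half turn about z gives the same grasp; the last joint's range is limited). The gripper opens to 85 mm and grips with 20 to 120 N. Pads are 22 mm wide; open, the fingers measure 114 mm over their backs; the gripper's body (76 mm by 85 mm) begins 54 mm behind the grasp point. The pads swing forward as they close: fully open they stand 13 mm farther back than shut.
Start: joints at [1.101, 0.053, 1.613, -0, 1.476, -0.119], TCP at [0.215, 0.587, 0.231] pointing down, gripper open.
Joint ranges: [-3.01, 3.01], [-1.01, 2.22], [0.06, 2.58], [-1.02, 4.17], [0.09, 2.62], [-3.14, 3.14]. Speed limits (rad/s): [2.57, 2.57, 3.14, 3.14, 3.14, 3.14].

## Interface

Orientations are given as a unit quaternion [w, x, y, z].
In Python, from plant import * gives the robot as it stands. The module is installed in compiled form; this text tells all that it offers.
- The arm moves only by the tool play_rows, never from a script. Its arguments are lists of equal length, an entry for each row: "linear": the shift along the world's x, y, z in m, a list of three; "turn": the turn about the world's z in degrees. A call has 1 to 8 rows; each row shifts and turns the commanded pose from where the row before left it; what a row does not reach is not made up. A row lasts 1/8 s, in which the tool goes at most 62.5 mm and 10.7 degrees, less where a joint would pass 70% of its speed; a pose out of reach is approached as far as the arm can. A call is refused whole if a number of a shift passes 0.0625 or a number of a turn 10.7, either way. A call with a gripper value outside its range is refused whole. "hand" is the finger opening in m, from 0 to 0.0854, set as the call begins (left out, the last holds). The fingers move at their own pace and stop on an object; the grip force is fixed at half the most. Time passes only in rows, so rows that do not move let the fingers close. It gives the time, the measured TCP pose, the force, the opening and the grip force at its end, in the units of the state.
- state(): the state, without advancing time (a new reading comes with each control period).
- grab_frame(name): name is "scene" or "top" or "wrist"; returns the picture (480x640x3 uint8, red, green, blue); there is no depth.
- camera_info(name): a dict with "camera_matrix" (3x3 intrinsics, pixels), "distortion" ([k1, k2, p1, p2, k3] as OpenCV has them; the pictures are not rectified), "origin" and "attitude" of the camera in the world; the wrist camera has in their place "mount" (4x4, takes a point from camera to tool coordinates, whose origin is the TCP and whose axes are the flange's). Camera axes: x right, y down, z forward; pixel columns grow to the right and rows downward; lengths in m; the calibration is good to about 2 mm. A picture is of the moment at which its call begins: read the wrist's pose just before it. camera_info takes no time and is no camera call.
- job_done(): hands the job in; it is judged then, once.
Trained networks look in the newest picture that a camera, given by its name, has taken for a name from the list of things; names that differ only in an ending like _2 or _b are one class to them, and where a whole thing is asked for, a point or a joint stands for the part that bears it (a point fixed in the world has none). Each returns a list of dicts, best first, with "p" (0 to 1); they miss things now and then, are a little off and sometimes report something else, mostly with a low value. They report only what shows in the picture. A call takes as long as a camera call. They do not tell look-alikes from the thing itself.
- trace(camera, thing): "region" (480x640 bool, what is visible of it) and "location" ([column, row] in pixels, amid what is visible of it).
The state is a dict: "time": time; "joint_pos": joint angles; "joint_vel": joint speeds; "joint_efforts": joint torques, N m; "tool_pos": TCP position; "tool_rot": TCP orientation; "contact_force": force on the tool from outside, world axes, zero at the start; "ft_torque": the same for the moment, N m; "gripper_width": opening from 0.0 (shut) to 1.0 (fully open); "grasp_force": force on a finger pad.
Only numpy, scipy, OpenCV 4.12 (cv2) and the standard library are available. Lean on these libraries where they do the work, as an engineer would, in place of code of your own. Each camera call takes 0.05 s, during which the arm holds its last target. There are 200 camera calls.

## Working session

There is one attempt and no reset: what is moved stays moved. The work goes in short steps, Python scripts to look and compute and a tool call to move; the robot and the scene stay as the last step left them, time stands still between calls to the robot, and variables do not carry over. Pictures are saved under pics/ and viewed, at most 10 in all, crops included, and the job is handed in when it is done.

Besides the shell and the picture viewer there is one more tool, called as a command line: name --pt "numbers of a row" for each row, then --argument value for the rest. play_rows: Moves the arm, as the interface text tells. Its arguments: {"type":"object","properties":{"linear":{"type":"array","items":{"type":"array","items":{"type":"number"}}},"turn":{"type":"array","items":{"type":"number"}},"hand":{"type":"number"}},"required":["linear","turn"]}

```bash
mkdir -p pics
cat > h.py <<'E'
from plant import *
import numpy as np, cv2
from scipy.spatial.transform import Rotation as R
def rot(a):
    a=np.array(a,float)
    return a if a.shape==(3,3) else R.from_quat(a[[1,2,3,0]]).as_matrix()
def cam(name):
    i=camera_info(name); K=np.array(i["camera_matrix"]); D=np.array(i["distortion"])
    if "mount" in i:
        s=state(); T=np.eye(4); T[:3,:3]=rot(s["tool_rot"]); T[:3,3]=s["tool_pos"]; T=T@np.array(i["mount"])
        return K,D,T[:3,3],T[:3,:3]
    return K,D,np.array(i["origin"]),rot(i["attitude"])
def ray(c,px):
    K,D,o,A=c; u=cv2.undistortPoints(np.array([[px]],float),K,D)[0,0]
    d=A@np.array([u[0],u[1],1]); return o,d/np.linalg.norm(d)
def atz(c,px,z):
    o,d=ray(c,px); return o+d*(z-o[2])/d[2]
def tri(rs):
    M=sum(np.eye(3)-np.outer(d,d) for o,d in rs); b=sum((np.eye(3)-np.outer(d,d))@o for o,d in rs)
    return np.linalg.solve(M,b)
def proj(c,P):
    K,D,o,A=c; return cv2.projectPoints(np.array(P,float).reshape(-1,3),cv2.Rodrigues(A.T)[0],-A.T@o,K,D)[0][:,0]
def save(n,im): cv2.imwrite("pics/"+n+".png",im[:,:,::-1])
E
python3 - <<'E'
from h import *
for n in ["scene","top"]:
    im=grab_frame(n); save(n+"0",im); c=cam(n); print(n,c[2].round(3),c[3].round(2).tolist())
    for t in ["gear_center","gear_tang","plain_gear_center","rack","stand","socket_mouth"]:
        for r in trace(n,t)[:4]: print(n,t,round(r["p"],2),np.round(r["location"]),r["region"].sum(),atz(c,r["location"],.05).round(3))
print(state(), camera_info("wrist")["mount"])
E
```

```text
scene [1.211 0.479 0.785] [[-0.63, 0.51, -0.58], [0.77, 0.44, -0.46], [0.02, -0.74, -0.68]]
scene gear_center 0.77 [276. 195.] 769 [ 0.564 -0.131  0.05 ]
scene gear_center 0.71 [318. 176.] 617 [ 0.467 -0.11   0.05 ]
scene gear_center 0.62 [313. 231.] 990 [ 0.595 -0.017  0.05 ]
scene gear_tang 0.91 [319. 178.] 697 [ 0.473 -0.103  0.05 ]
scene gear_tang 0.85 [314. 238.] 940 [ 0.608 -0.005  0.05 ]
scene gear_tang 0.81 [280. 198.] 769 [ 0.566 -0.12   0.05 ]
scene gear_tang 0.45 [283. 284.] 2002 [0.721 0.026 0.05 ]
scene plain_gear_center 0.91 [232. 176.] 573 [ 0.575 -0.236  0.05 ]
scene plain_gear_center 0.57 [276. 196.] 823 [ 0.564 -0.129  0.05 ]
scene rack 0.56 [256. 203.] 3726 [ 0.604 -0.144  0.05 ]
scene stand 0.71 [437. 265.] 4395 [0.525 0.193 0.05 ]
scene socket_mouth 0.58 [441. 242.] 936 [0.472 0.17  0.05 ]
scene socket_mouth 0.52 [277. 195.] 811 [ 0.561 -0.13   0.05 ]
top [0.436 0.026 0.853] [[-0.12, -0.97, 0.21], [-0.99, 0.12, -0.03], [0.0, -0.21, -0.98]]
top gear_center 0.79 [389. 254.] 808 [ 0.564 -0.126  0.05 ]
top gear_center 0.76 [390. 313.] 890 [ 0.461 -0.112  0.05 ]
top g
[... 875 characters left out ...]
6157519e-04, -3.93526196e+01, -3.70386958e+01, -1.28195524e-05,
        1.23340728e-04, -1.32323908e-05]), 'tool_pos': array([0.21477681, 0.58693083, 0.23135347]), 'tool_rot': array([4.95085438e-06, 1.74506279e-01, 9.84656061e-01, 2.91734240e-05]), 'contact_force': array([-0.11254056, -0.19632617, -0.15988367]), 'ft_torque': array([-0.03489953,  0.01058362,  0.01117155]), 'grasp_force': 0.0, 'gripper_width': 0.9986546033117785} [[ 4.70806424e-06 -9.60543151e-01 -2.78131004e-01  7.01385751e-02]
 [ 9.99999755e-01  1.99180833e-04 -6.70956201e-04 -3.36222043e-04]
 [ 6.99880749e-04 -2.78130933e-01  9.60542916e-01 -1.42812769e-01]
 [ 0.00000000e+00  0.00000000e+00  0.00000000e+00  1.00000000e+00]]
```

View pics/scene0.png

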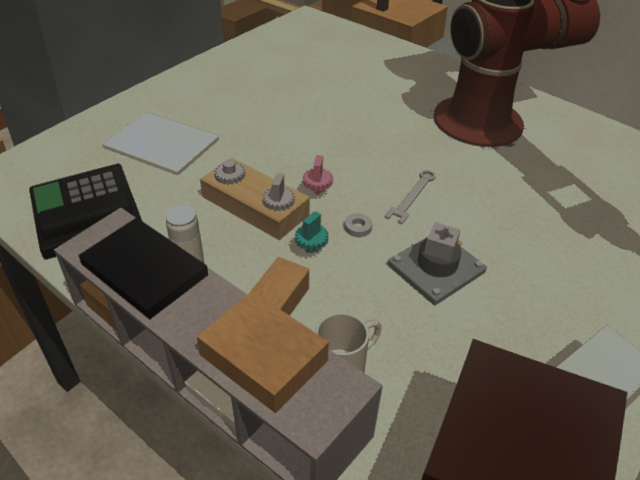

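View pics/top0.png

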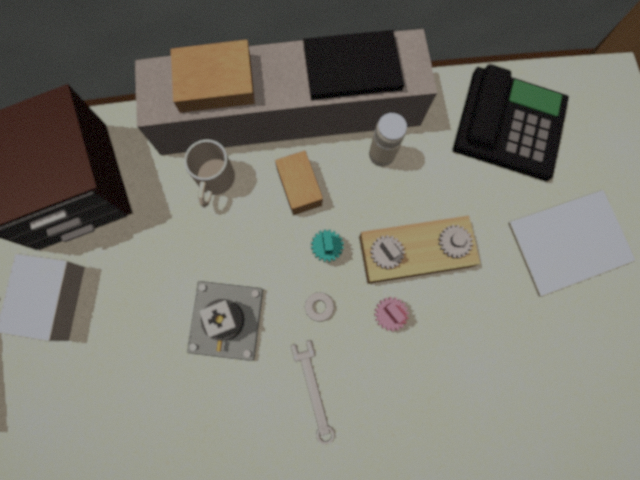

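The scene view shows candidates for the gear at scene/top pixels:
- steel with tang, in the rack: (278,194) / (389,254)
- pink: (318,176) / (390,313)
- turquoise: (313,231) / (326,244)
- plain steel with hub: (230,172) / (457,241)

I choose the steel one with the tang, and the close crop from the wrist will check it. The stand is at top (219,319).

play_rows --pt "0.025 -0.05 0" --pt "0.025 -0.05 0" --pt "0.025 -0.05 0" --pt "0.025 -0.05 0" --pt "0.025 -0.05 0" --pt "0.025 -0.05 0" --pt "0.025 -0.05 0" --pt "0.025 -0.05 0" --turn '[0,0,0,0,0,0,0,0]'

```text
time: 1.7
tool_pos: [0.4153, 0.1853, 0.2317]
tool_rot: [0.001, 0.174, 0.985, 0.0]
contact_force: [0.9, 0.4, -0.4]
gripper_width: 0.999
grasp_force: 0.0
```

play_rows --pt "0.025 -0.05 0" --pt "0.025 -0.05 0" --pt "0.025 -0.05 0" --pt "0.025 -0.05 0" --pt "0.025 -0.05 0" --pt "0.025 -0.05 -0.02" --pt "0 -0.01 -0.02" --pt "0 0 0" --turn '[0,0,0,0,0,0,0,0]'

```text
time: 2.7
tool_pos: [0.5631, -0.1228, 0.1886]
tool_rot: [-0.003, 0.175, 0.985, 0.001]
contact_force: [0.3, 0.4, 0.5]
gripper_width: 0.999
grasp_force: 0.0
```

Run:
```python
from h import *
s=state(); print(s["time"],s["tool_pos"].round(4),s["contact_force"])
c=cam("wrist"); im=grab_frame("wrist"); save("w1",im)
for t in ["gear_tang","gear_center"]:
    for r in trace("wrist",t)[:3]: print(t,round(r["p"],2),np.round(r["location"]),r["region"].sum(),atz(c,r["location"],.077).round(3))
```

```text
2.7 [ 0.5631 -0.1228  0.1886] [0.28691118 0.44626424 0.48850889]
gear_tang 0.82 [452. 212.] 4448 [ 0.581 -0.031  0.077]
gear_tang 0.81 [277.  89.] 4893 [ 0.465 -0.115  0.077]
gear_tang 0.76 [320. 228.] 4362 [ 0.561 -0.121  0.077]
gear_center 0.92 [276.  86.] 4990 [ 0.463 -0.115  0.077]
gear_center 0.81 [321. 229.] 4481 [ 0.561 -0.121  0.077]
gear_center 0.64 [453. 212.] 4453 [ 0.582 -0.03   0.077]
```

View pics/w1.png

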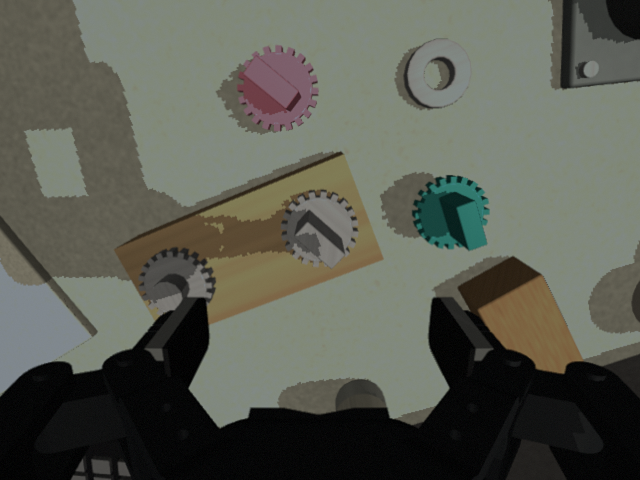

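Run:
```python
import cv2
im=cv2.imread("pics/w1.png")[175:285,260:380]
cv2.imwrite("pics/w1c.png",cv2.resize(im,None,fx=5,fy=5,interpolation=cv2.INTER_CUBIC))
```

```text
(no output)
```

View pics/w1c.png

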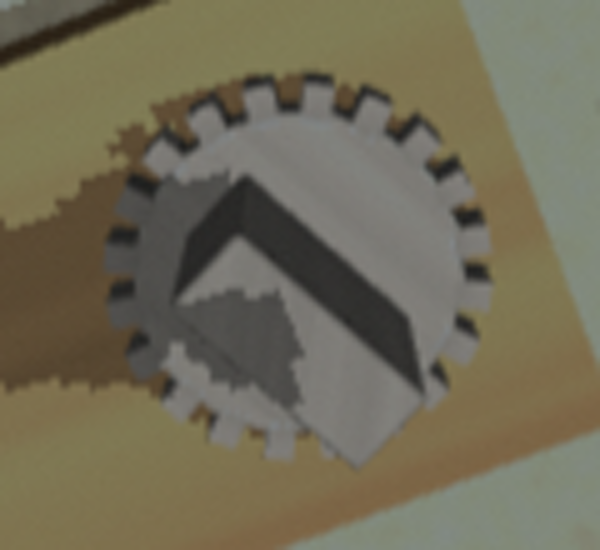

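The crop confirms it: a steel gear with a flat tang whose top corners are at crop (238,237), (425,398), (358,468), (172,302), with the disc centred near (298,267). Next I measure it, with a height check against the top view.

Run:
```python
from h import *
c=cam("wrist"); f=lambda x,y:(260+(x+.5)/5-.5,175+(y+.5)/5-.5)
q=[f(*p) for p in [(238,237),(425,398),(358,468),(172,302)]]
P=np.array([atz(c,p,.097) for p in q]); print(P.round(4)); print("cen",P.mean(0).round(4))
print("L,W",np.linalg.norm(P[1]-P[0]),np.linalg.norm(P[2]-P[3]),np.linalg.norm(P[2]-P[1]),np.linalg.norm(P[3]-P[0]))
d=(P[1]-P[0]+P[2]-P[3]);print("yaw long",np.degrees(np.arctan2(d[1],d[0])))
print("disc",atz(c,f(298,267),.057).round(4))
B=[atz(c,f(*p),.057) for p in [(248,176),(410,320)]];d=B[1]-B[0];print("base yaw",np.degrees(np.arctan2(d[1],d[0])),np.linalg.norm(d))
A=rot(state()["tool_rot"]);print("tool y yaw",np.degrees(np.arctan2(A[1,1],A[0,1])))
# other views: socket
for n in ["top","scene"]:
    im=grab_frame(n); cc=cam(n)
    for t in ["socket_mouth","gear_tang"]:
        for r in trace(n,t)[:3]: print(n,t,round(r["p"],2),np.round(r["location"],1),atz(cc,r["location"],.085).round(4))
    if n=="top": save("top_st",cv2.resize(im[290:350,190:250],None,fx=9,fy=9,interpolation=cv2.INTER_CUBIC))
```

```text
[[ 0.552  -0.1255  0.097 ]
 [ 0.5815 -0.1098  0.097 ]
 [ 0.5878 -0.1216  0.097 ]
 [ 0.5573 -0.1368  0.097 ]]
cen [ 0.5697 -0.1234  0.097 ]
L,W 0.03339438317749495 0.03412409616245785 0.013407308361162744 0.01247900302283613
yaw long 27.404679164894603
disc [ 0.5686 -0.1232  0.057 ]
base yaw 27.595250694789595 0.033746514084355715
tool y yaw 69.98421470953129
top socket_mouth 0.75 [218.7 317.8] [0.4868 0.174  0.085 ]
top socket_mouth 0.56 [374.4 247.3] [ 0.5723 -0.0963  0.085 ]
top gear_tang 0.85 [327.6 244.6] [ 0.5865 -0.0186  0.085 ]
top gear_tang 0.52 [375.6 245. ] [ 0.576  -0.0989  0.085 ]
scene socket_mouth 0.57 [440.6 241.8] [0.507  0.1829 0.085 ]
scene gear_tang 0.71 [277.9 196.5] [ 0.5948 -0.0973  0.085 ]
scene gear_tang 0.66 [313.7 234. ] [0.6282 0.0122 0.085 ]
scene gear_tang 0.57 [317. 179.] [ 0.5112 -0.0767  0.085 ]
```

play_rows --pt "0.002 0 0" --pt "0.002 0 0" --pt "0.002 0 0" --pt "0 0 0" --pt "0 0 -0.02" --pt "0 0 0" --turn '[9.5,9.5,9.5,9.5,9.5,0]'

```text
time: 3.9
tool_pos: [0.5697, -0.1225, 0.1697]
tool_rot: [-0.001, -0.236, 0.972, 0.001]
contact_force: [0.9, 0.6, -0.4]
gripper_width: 1.003
grasp_force: 0.0
```

Run:
```python
from h import *
s=state(); print(s["time"],s["tool_pos"].round(4))
c=cam("wrist"); im=grab_frame("wrist"); np.save("c2.npy",np.array([0]))
y,x=proj(c,[.569,-.123,.08])[0][::-1]; x0,y0=max(0,int(x)-70),max(0,int(y)-60); print(x0,y0)
A=c[3]; print("tool y yaw",np.degrees(np.arctan2(*rot(s["tool_rot"])[1::-1,1])))
save("w2c",cv2.resize(im[y0:y0+120,x0:x0+140],None,fx=5,fy=5,interpolation=cv2.INTER_CUBIC))
```

```text
3.9 [ 0.5697 -0.1225  0.1697]
248 180
tool y yaw 117.3038647285045
```

View pics/w2c.png

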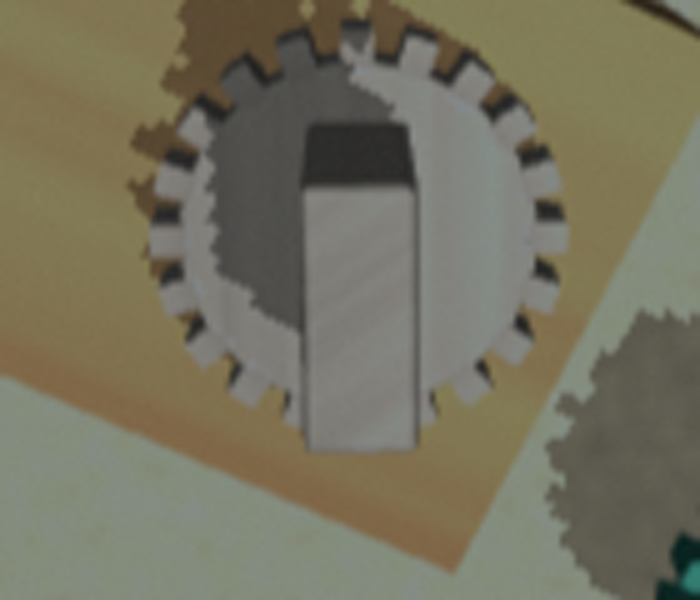

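The tang is now square to the jaws; its top corners are at crop (303,186), (415,186), (417,450), (308,450). I triangulate it with the first view.

Run:
```python
from h import *
c=cam("wrist"); f=lambda x,y:(248+(x+.5)/5-.5,180+(y+.5)/5-.5)
q=[f(*p) for p in [(303,186),(415,186),(417,450),(308,450)]]
P=np.array([atz(c,p,.097) for p in q]); print(P.round(4),P.mean(0).round(4))
d=P[2]-P[1]+P[3]-P[0]; print("yaw",np.degrees(np.arctan2(d[1],d[0])),np.linalg.norm(P[2]-P[1]),np.linalg.norm(P[1]-P[0]))
# earlier view 1 camera
i=camera_info("wrist"); T=np.eye(4); T[:3,:3]=rot(np.array([-0.003,.175,.985,.001])/np.linalg.norm([-0.003,.175,.985,.001])); T[:3,3]=[0.5631,-.1228,.1886]; T=T@np.array(i["mount"])
c1=(c[0],c[1],T[:3,3],T[:3,:3]); g=lambda x,y:(260+(x+.5)/5-.5,175+(y+.5)/5-.5)
q1=[g(*p) for p in [(172,302),(238,237),(425,398),(358,468)]]
for a in [(0,1,2,3),(1,2,3,0)]:
  print([tri([ray(c,q[k]),ray(c1,q1[a[k]])]).round(4).tolist() for k in range(4)])
```

```text
[[ 0.5556 -0.1378  0.097 ]
 [ 0.5495 -0.126   0.097 ]
 [ 0.579  -0.1102  0.097 ]
 [ 0.5852 -0.1221  0.097 ]] [ 0.5673 -0.124   0.097 ]
yaw 28.035192875023228 0.03344887519982999 0.013283788944513014
[[0.5556, -0.1375, 0.0927], [0.5492, -0.1258, 0.0956], [0.5782, -0.1102, 0.0969], [0.5849, -0.122, 0.0956]]
[[0.5654, -0.1328, 0.0356], [0.5582, -0.1186, 0.1157], [0.5675, -0.1182, 0.1366], [0.5477, -0.1298, 0.1694]]
```

View pics/top_st.png

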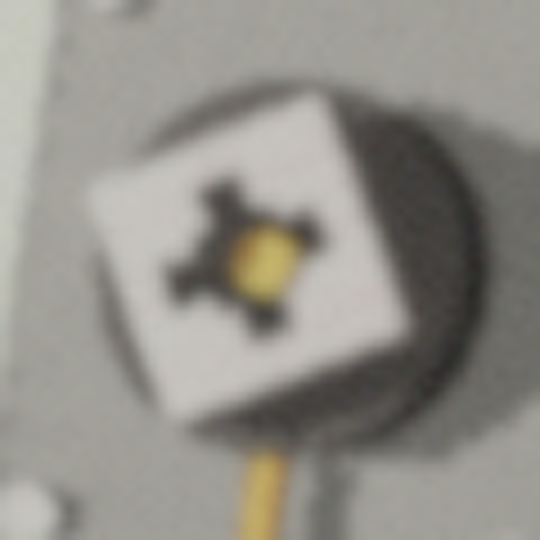

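play_rows --pt "-0.0015 -0.0015 -0.03" --pt "0 0 -0.03" --pt "0 0 -0.03" --pt "0 0 -0.016" --pt "0 0 0" --turn '[0.2,0,0,0,0]'

```text
time: 4.58
tool_pos: [0.5688, -0.1243, 0.0646]
tool_rot: [-0.001, -0.238, 0.971, 0.0]
contact_force: [0.2, 0.2, 0.5]
gripper_width: 1.003
grasp_force: 0.0
```

play_rows --pt "0 0 0" --pt "0 0 0" --pt "0 0 0" --pt "0 0 0" --pt "0 0 0" --pt "0 0 0" --turn '[0,0,0,0,0,0]' --hand 0.0

```text
time: 5.32
tool_pos: [0.5695, -0.1244, 0.0659]
tool_rot: [0.0, -0.239, 0.971, 0.0]
contact_force: [-1.0, 2.1, 4.8]
gripper_width: 0.157
grasp_force: 59.6
```

play_rows --pt "0 0 0.02" --pt "0 0 0.03" --pt "0 0 0.03" --pt "0 0 0.03" --pt "0 0 0.02" --pt "0 0 0" --pt "0 0 0" --turn '[0,0,0,0,0,0,0]'

```text
time: 6.2
tool_pos: [0.5685, -0.1244, 0.1938]
tool_rot: [-0.001, -0.239, 0.971, 0.001]
contact_force: [-0.2, 0.3, -3.4]
gripper_width: 0.153
grasp_force: 58.8
```

Run:
```python
from h import *
c=cam("top"); f=lambda x,y:(190+(x+.5)/9-.5,290+(y+.5)/9-.5)
P=np.array([atz(c,f(*p),.085) for p in [(90,188),(318,92),(410,328),(178,420)]])
print(P.round(4),P.mean(0).round(4),[np.linalg.norm(P[k]-P[k-1]).round(4) for k in range(4)])
print([np.degrees(np.arctan2(*(P[k]-P[k-1])[1::-1])).round(1)%90 for k in range(4)])
im=grab_frame("scene"); cc=cam("scene"); p=proj(cc,P.mean(0))[0]; print(p)
x0,y0=int(p[0])-35,int(p[1])-30;print(x0,y0)
a=cv2.resize(im[y0:y0+60,x0:x0+70],None,fx=8,fy=8,interpolation=cv2.INTER_CUBIC); save("sc_st",a)
```

```text
[[0.5024 0.2045 0.085 ]
 [0.5149 0.1613 0.085 ]
 [0.4705 0.1484 0.085 ]
 [0.4589 0.1917 0.085 ]] [0.4867 0.1765 0.085 ] [np.float64(0.0453), np.float64(0.0449), np.float64(0.0463), np.float64(0.0449)]
[np.float64(16.3), np.float64(16.200000000000003), np.float64(16.19999999999999), np.float64(14.900000000000006)]
[443.51099548 233.6496127 ]
408 203
```

View pics/sc_st.png

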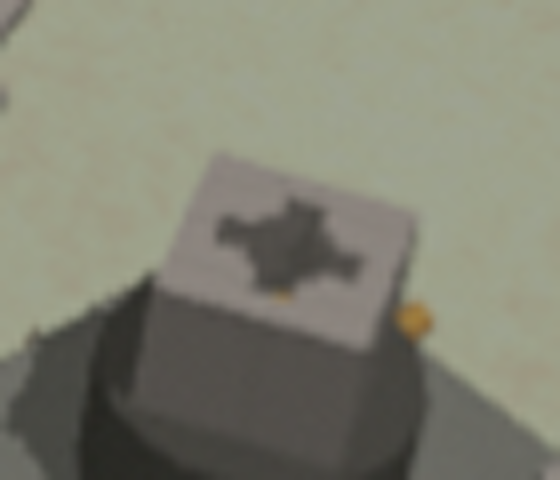

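Both views agree on the socket to within 0.5 px: (0.487, 0.1765, 0.085), yaw about 16°. I move the gear near it and re-measure with the wrist camera.

play_rows --pt "-0.003 0.04 0" --pt "-0.003 0.04 0" --pt "-0.003 0.04 0" --pt "-0.003 0.04 0" --pt "-0.003 0.04 0" --pt "-0.003 0.04 0" --pt "-0.003 0.04 0" --pt "-0.003 0.04 0" --turn '[-3,-3,-3,-2.5,0,0,0,0]'

```text
time: 7.25
tool_pos: [0.5442, 0.1965, 0.1934]
tool_rot: [-0.001, -0.14, 0.99, -0.0]
contact_force: [0.7, 0.3, -1.3]
gripper_width: 0.154
grasp_force: 59.0
```

play_rows --pt "0 0 0" --pt "0 0 0" --pt "0 0 0" --turn '[0,0,0]'

```text
time: 7.62
tool_pos: [0.5452, 0.1944, 0.1947]
tool_rot: [-0.0, -0.139, 0.99, -0.0]
contact_force: [-1.9, -0.1, -2.0]
gripper_width: 0.153
grasp_force: 59.2
```

Run:
```python
from h import *
s=state(); print(s["time"],s["tool_pos"].round(4),"tool y yaw",np.degrees(np.arctan2(*rot(s["tool_rot"])[1::-1,1])))
c=cam("wrist"); im=grab_frame("wrist"); print(proj(c,[.4867,.1765,.085]))
save("w3",im)
```

```text
7.625 [0.5452 0.1944 0.1947] tool y yaw 106.02983283202906
[[317.83073538 142.89172584]]
```

View pics/w3.png

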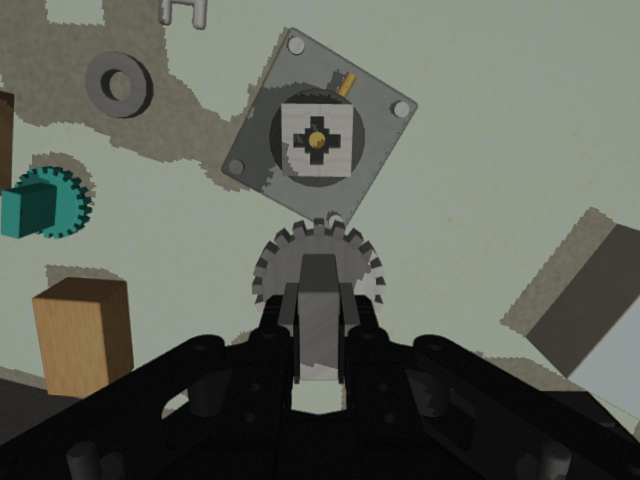

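Run:
```python
import cv2,numpy as np
im=cv2.imread("pics/w3.png"); C=cv2.INTER_CUBIC
a=cv2.resize(im[90:190,270:370],None,fx=4,fy=4,interpolation=C)
b=cv2.resize(im[210:400,245:395],None,fx=2.6,fy=2.6,interpolation=C)
o=np.zeros((494,790,3),np.uint8); o[:400,:400]=a; o[:494,400:790]=b; cv2.imwrite("pics/w3c.png",cv2.convertScaleAbs(o,alpha=1.4))
```

```text
(no output)
```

View pics/w3c.png

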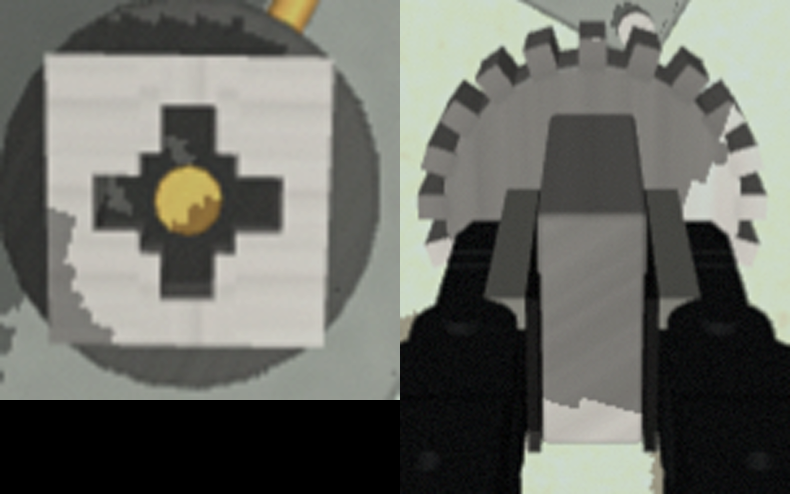

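Spindle corners are at crop (45,54), (333,58), (325,346), (48,345) and the cross centre is at (187,201). The held tang's top corners are at (540,213), (647,213), (643,443), (540,441), so it sits square in the jaws.

Run:
```python
from h import *
c=cam("wrist"); s=state(); t=s["tool_pos"]
f=lambda x,y:(270+(x+.5)/4-.5,90+(y+.5)/4-.5); g=lambda x,y:(245+(x-399.5)/2.6-.5,210+(y+.5)/2.6-.5)
def show(n,q,z):
    P=np.array([atz(c,p,z) for p in q]); m=P.mean(0); L=[np.linalg.norm(P[k]-P[k-1]).round(4) for k in range(4)]
    print(n,m.round(4),L,[np.degrees(np.arctan2(*(P[k]-P[k-1])[1::-1])).round(1)%90 for k in range(4)]); return m
show("spindle",[f(*p) for p in [(45,54),(333,58),(325,346),(48,345)]],.085)
X=[f(*p) for p in [(187.5,105),(281.5,203),(187.5,298),(93,202)]]
P=np.array([atz(c,p,.085) for p in X]);print("cross",P.mean(0).round(4),atz(c,f(187.3,201.5),.085).round(4),[np.degrees(np.arctan2(*(P[k]-P[k-2])[1::-1])).round(1)%90 for k in (2,3)],np.linalg.norm(P[2]-P[0]),np.linalg.norm(P[3]-P[1]))
for dz in (.026,.031,.034):
    m=show("tang",[g(*p) for p in [(540,213),(647,213),(643,443),(540,441)]],t[2]+dz); print((m-t).round(4))
print("disc x mid",atz(c,g(592.5,210),t[2]-.01)-t)
A=rot(s["tool_rot"]);print("tool axes",A[:,0].round(3),A[:,1].round(3))
```

```text
spindle [0.4857 0.1753 0.085 ] [np.float64(0.0464), np.float64(0.0461), np.float64(0.0459), np.float64(0.0465)] [np.float64(15.099999999999994), np.float64(15.299999999999997), np.float64(15.7), np.float64(15.799999999999997)]
cross [0.4855 0.1752 0.085 ] [0.4853 0.1751 0.085 ] [np.float64(15.9), np.float64(15.700000000000003)] 0.03076314138994668 0.030878603297922073
tang [0.546  0.1942 0.2209] [np.float64(0.0351), np.float64(0.014), np.float64(0.0354), np.float64(0.0145)] [np.float64(15.099999999999994), np.float64(16.099999999999994), np.float64(16.1), np.float64(14.799999999999997)]
[ 0.0007 -0.0003  0.026 ]
tang [0.5431 0.1933 0.2259] [np.float64(0.0336), np.float64(0.0134), np.float64(0.0339), np.float64(0.0139)] [np.float64(15.099999999999994), np.float64(16.099999999999994), np.float64(16.1), np.float64(14.799999999999997)]
[-0.0022 -0.0011  0.031 ]
tang [0.5413 0.1928 0.2289] [np.float64(0.0327), np.float64(0.013), np.float64(0.033), np.float64(0.0135)] [np.float64(15.099999999999994), np.float64(16.099999999999994), np.float64(16.1), np.float64(14.799999999999997)]
[-0.004  -0.0016  0.034 ]
disc x mid [-0.00098282 -0.00075298 -0.01      ]
tool axes [-0.961 -0.276  0.001] [-0.276  0.961 -0.   ]
```

play_rows --pt "-0.02 -0.006 0" --pt "-0.02 -0.006 0" --pt "-0.018 -0.006 0" --pt "0 0 0" --pt "0 0 -0.02" --pt "0 0 -0.02" --pt "0 0 0" --pt "0 0 0" --turn '[0,0,0,0,0,0,0,0]'

```text
time: 8.68
tool_pos: [0.4873, 0.1774, 0.1548]
tool_rot: [-0.0, -0.14, 0.99, -0.0]
contact_force: [-0.4, -0.1, -1.7]
gripper_width: 0.152
grasp_force: 59.2
```

Run:
```python
from h import *
s=state(); print(s["time"],s["tool_pos"].round(4),"tool y yaw",np.degrees(np.arctan2(*rot(s["tool_rot"])[1::-1,1])),s["contact_force"].round(1))
```

```text
8.675 [0.4873 0.1774 0.1548] tool y yaw 106.10320614304946 [-0.4 -0.1 -1.7]
```

play_rows --pt "-0.0004 -0.0005 -0.008" --pt "0 0 -0.007" --pt "0 0 -0.004" --pt "0 0 -0.004" --pt "0 0 0" --turn '[0,0,0,0,0]'

```text
time: 9.3
tool_pos: [0.4866, 0.1769, 0.1319]
tool_rot: [-0.0, -0.14, 0.99, -0.0]
contact_force: [-0.6, -0.0, -1.9]
gripper_width: 0.151
grasp_force: 59.2
```

play_rows --pt "0 0 -0.003" --pt "0 0 -0.003" --pt "0 0 0" --turn '[0,0,0]'

```text
time: 9.68
tool_pos: [0.4866, 0.1769, 0.1259]
tool_rot: [-0.0, -0.14, 0.99, -0.0]
contact_force: [-0.4, 0.7, -2.0]
gripper_width: 0.155
grasp_force: 59.2
```

No contact so far, and the splines should just be entering. I keep going down in small steps.

play_rows --pt "0 0 -0.003" --pt "0 0 -0.003" --pt "0 0 0" --turn '[0,0,0]'

```text
time: 10.05
tool_pos: [0.4866, 0.1769, 0.1199]
tool_rot: [-0.0, -0.14, 0.99, -0.0]
contact_force: [-0.7, -0.3, -2.1]
gripper_width: 0.151
grasp_force: 59.2
```

play_rows --pt "0 0 -0.003" --pt "0 0 -0.003" --pt "0 0 0" --turn '[0,0,0]'

```text
time: 10.42
tool_pos: [0.4872, 0.177, 0.1149]
tool_rot: [0.0, -0.14, 0.99, 0.0]
contact_force: [-0.7, 0.0, 2.5]
gripper_width: 0.154
grasp_force: 59.8
```

play_rows --pt "0 0 -0.002" --pt "0 0 -0.002" --pt "0 0 -0.002" --pt "0 0 0" --turn '[0,0,0,0]'

```text
time: 10.92
tool_pos: [0.4872, 0.177, 0.1086]
tool_rot: [0.0, -0.14, 0.99, 0.0]
contact_force: [-0.8, -0.4, 4.3]
gripper_width: 0.152
grasp_force: 60.0
```

play_rows --pt "0 0 -0.001" --pt "0 0 -0.001" --pt "0 0 0" --turn '[0,0,0]'

```text
time: 11.3
tool_pos: [0.4872, 0.177, 0.1066]
tool_rot: [0.0, -0.14, 0.99, 0.0]
contact_force: [-0.6, 0.1, 4.3]
gripper_width: 0.151
grasp_force: 60.1
```

play_rows --pt "0 0 -0.001" --pt "0 0 0" --turn '[0,0]'

```text
time: 11.55
tool_pos: [0.4872, 0.177, 0.1059]
tool_rot: [0.0, -0.14, 0.99, 0.0]
contact_force: [-0.6, 0.1, 6.2]
gripper_width: 0.153
grasp_force: 60.6
```

play_rows --pt "0 0 -0.001" --pt "0 0 0" --turn '[0,0]'

```text
time: 11.8
tool_pos: [0.4873, 0.177, 0.1059]
tool_rot: [0.0, -0.14, 0.99, -0.0]
contact_force: [-4.2, -1.3, 10.9]
gripper_width: 0.157
grasp_force: 61.4
```

The TCP has stopped at 0.1059 (0.106 expected at home) and the force is rising, so the disc is on the face. I press slightly more and check by picture.

play_rows --pt "0 0 -0.0005" --pt "0 0 0" --pt "0 0 0" --turn '[0,0,0]'

```text
time: 12.18
tool_pos: [0.4873, 0.177, 0.1059]
tool_rot: [0.0, -0.14, 0.99, -0.0]
contact_force: [-4.8, -2.3, 14.5]
gripper_width: 0.155
grasp_force: 61.6
```

Run:
```python
from h import *
print(state()["contact_force"])
im=grab_frame("scene"); a=cv2.resize(im[195:305,375:495],None,fx=5,fy=5,interpolation=cv2.INTER_CUBIC); save("fin",a)
```

```text
[-4.776753   -2.31214223 14.52500028]
```

View pics/fin.png

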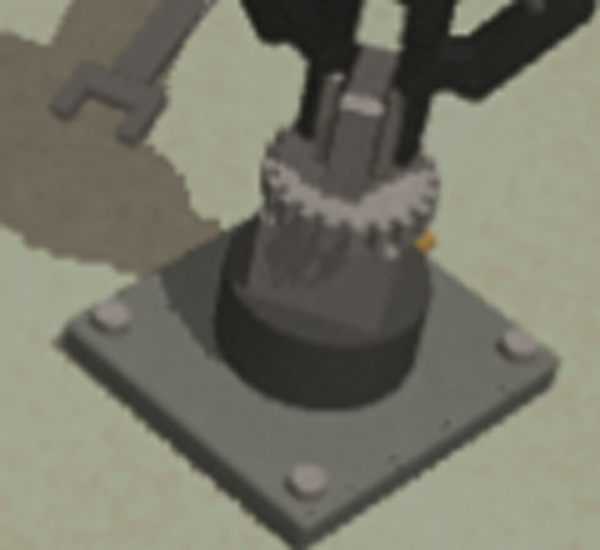

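The picture shows the disc at crop (350,190) lying flat on the spindle, with no gap visible and the gripper still holding the tang. I hand it in.

```bash
python3 -c "
from plant import *
print(job_done())"
```

```text
the job is handed in; nothing more can be done
None
```

I handed in the job at about 12 s with the steel tanged gear meshed in the socket and pressed home, still held at about 14 N down and 60 N grip; the judge returned no verdict.

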